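Open the safety-capped cleaner jug and hold the cap over it

ROBOT

A 6-joint arm with a two-finger parallel gripper is mounted at the origin on the work surface. World frame = base frame: x ahead of the robot, y to its left, z up, the work surface at z = 0. Lengths are in m, angles in rad, forces in N, time in s.
With the tool pointing down it reaches from about 0.325 to 0.75 m from the base axis. Payload 7.6 kg.
Tool frame: the origin (TCP) lies on the centre line of the jaws, within the pads' length; the fingertips stand 17 mm ahead of it and the grasp point (between the pads) lies 2 mm behind it; z points along the fingers, y is the direction in which the jaws open and shut (so a half turn about z gives the same grasp; the last joint's range is limited). The gripper opens to 85 mm and grips with 20 to 120 N. Pads are 22 mm wide; open, the fingers measure 114 mm over their backs; the gripper's body (76 mm by 85 mm) begins 54 mm behind the grasp point. The pads swing forward as they close: fully open they stand 13 mm farther back than shut.
Start: joints at [-1.399, 0.052, 1.401, -0, 1.689, -0.07], TCP at [0.126, -0.51, 0.223] pointing down, gripper open.
Joint ranges: [-2.9, 2.9], [-0.91, 2.17], [0.12, 2.37], [-1.06, 4.2], [0.26, 2.73], [-2.93, 2.93]. Speed limits (rad/s): [2.57, 2.57, 3.01, 3.14, 3.14, 3.14].

INTERFACE

Orientations are given as a unit quaternion [w, x, y, z].
In Python, from plant import observe, read_camera, calibration, finish_job gives the robot as it stands.
- The arm moves only by the tool servo_tool, never from a script. Its argument "deltas" is a list of rows, each an object of numbers: "gripper": the closure, from 0 (fully open) to 1 (shut); "dx", "dy", "dz": the shift along the tool's x, y, z in cm; "roll": the turn about the tool's z in rad. In form: [{"gripper": .., "dx": .., "dy": .., "dz": .., "roll": ..}, ...]. A call has exactly 5 rows; each row is the pose to reach, as a shift and turn from the pose commanded when the call began, along the tool's axes at that moment; what a row does not reach only later rows make up. A row lasts 1/8 s, in which the tool goes at most 62.5 mm and 10.7 degrees, less where a joint would pass 70% of its speed; a pose out of reach is approached as far as the arm can. A call with a gripper value outside its range is refused whole. The fingers move at their own pace and stop on an object; "newtons" is the grip in N (left out, the last holds). Time passes only in rows, so rows that repeat a pose let the fingers close, or fill a call up. It gives the time, the measured TCP pose, the force and the opening at its end, in the units of the state.
- observe(): the state, without advancing time (a new reading comes with each control period).
- read_camera(name): name is "side" or "top"; returns the picture (420x560x3 uint8, blue, green, red); there is no depth.
- calibration(name): a dict with "mtx" (3x3 intrinsics, pixels), "k1" (the pictures are not rectified: a ray, as slopes to the right and down, at radius r is drawn at 1 + k1 r^2 times it, then the intrinsics apply), "extrinsics" (4x4, takes a point from world to camera coordinates). Camera axes: x right, y down, z forward; pixel columns grow to the right and rows downward; lengths in m; the calibration is good to about 2 mm. A picture is of the moment at which its call begins. calibration takes no time and is no camera call.
- finish_job(): hands the job in, once; it reports no verdict.
The state is a dict: "t": time; "joint_positions": joint angles; "qd": joint speeds; "tau": joint torques, N m; "tool_pos": TCP position; "eef_rot": TCP orientation; "contact_force": force on the tool from outside, world axes, zero at the start; "wrist_torque": the same for the moment, N m; "gripper_width": opening from 0.0 (shut) to 1.0 (fully open).
Only numpy, scipy, OpenCV 4.12 (cv2) and the standard library are available. Lean on these libraries where they do the work, as an engineer would, in place of code of your own. Each camera call takes 0.05 s, during which the arm holds its last target. There are 200 camera calls.

TASK

Open the flat-sided cleaner jug that stands in the steel tray on the bench: press its push-and-turn safety cap all the way down, twist it about a quarter turn counter-clockwise (seen from above) until it comes free, and lift it straight off so that any drips fall back into the jug. Finish still holding the cap in the gripper, level, about 8 cm clear above the open mouth and directly over it; do not put it down or let go. The jug stays standing in its tray, and the jar, hammer, anvil block and punch case are left where they are.

Things in the scene. Friction and masses are not known exactly. Their poses are not given: they have to be found in the camera images.
- cap_center (a point): Black plastic push-and-turn safety cap on the jug: an upright ribbed cylinder, 50 mm in diameter, 28.5 mm tall, 57 g; grip it across its diameter at any yaw. This point lies on its axis, half-way up; z is up. Locked at the start: it cannot be turned or pulled off until pressed down. Clockwise is always blocked.
- cap_top (a point): Centre of the cap's flat top, 14 mm above cap_center. How the cap works: pushing it down takes about 9 N to start and 15 N at 5 mm, where its skirt stops on the jug's collar. At least 3.5 mm down (best all 5) it turns easily counter-clockwise seen from above (positive about z), and is free once turned 55 to 130 degrees: aim for a quarter turn. Then it lifts off; its spring helps it up a few mm.
- jug: White flat-sided plastic jug, 62 mm (x) by 100 mm (y); straight sides to 128 mm, sloping shoulder to 148 mm, neck collar 48 mm in diameter at 155 to 161 mm, rim of the 33 mm neck at 182 mm. Origin at the centre of its underside, z up. Loose, 0.35 to 0.6 kg; the tray keeps it from turning.
- jug_mouth (a point): Centre of the jug's open rim, 182 mm above its base, hidden under the cap at the start; z up, y along the jug's wide side. With the cap locked, cap_center is 1.7 mm below this point and the cap's lower edge 16 mm below it.
- tray: Folded sheet-steel tray screwed to the bench, 71 mm (x) by 109 mm (y) outside with 45 mm walls, a small screw flange at each y end; origin at the centre of its underside on the bench, z up. Its floor is 3 mm thick and the jug stands in it with about 1.5 mm play all round, jug and tray axes alike.
- jar: Bystander: round glass jar of screws with a steel lid, 76 mm in diameter, 108 mm tall; origin at the centre of its underside. Leave it alone.
- hammer: Bystander: ball-peen hammer lying on the bench, 300 mm long along its x, head at +x 94 mm across, 28 mm thick; origin near the middle of the handle, on the bench. Leave it alone.
- anvil: Bystander: cast-iron anvil block, 75 by 110 mm, 75 mm tall; origin at the centre of its underside. Leave it alone.
- punch_case: Bystander: open plastic case with six chrome punches, tray 100 mm (x) by 190 mm (y), 25 mm tall, its lid lying open on the +x side (another 100 mm); origin at the centre of the tray's underside. Leave it alone.
Things that resemble listed ones, but are neither listed nor needed, are in the scene too. Of the things shaped like the part that bears cap_center, the black one is meant.

How it is judged:
On the way, in this order (a step that is already met when the one before it is completed fails the run):
1. the cap is pressed at least 3 mm down on its neck (z of cap_center in the frame of jug_mouth below -0.0047 m and angle between the x axis of cap_center and the x axis of jug_mouth, either way round below 0.3 rad), for 0.05 s.
2. the cap, still down over the neck, is turned at least 46 degrees (z of cap_center in the frame of jug_mouth below 0.004 m and angle between the x axis of cap_center and the x axis of jug_mouth, either way round above 0.8 rad), for 0.02 s.
At the end, for the whole second after the job is handed in: The cap is held still by the gripper, level within about 11 degrees, its lower edge 4 to 12 cm above the jug's open rim and its axis within 2 cm of the mouth's centre, touching nothing but the fingers; the jug stands upright on the floor of its tray (z of cap_center in the frame of jug_mouth between 0.054 and 0.135 m and horizontal distance between cap_center and jug_mouth below 0.02 m and angle between cap_center's own z axis and vertical below 0.2 rad and contact force between cap and the fingers above 1 N and contact force between cap and jug below 0.1 N and linear speed of cap below 0.03 m/s and angle between jug_mouth's own z axis and vertical below 0.06 rad and z of jug_mouth in the frame of tray between 0.18 and 0.19 m and horizontal distance between jug_mouth and tray below 0.012 m); the arm keeps its last pose, push and grip.
It fails at once if the jug is pulled up out of its tray by 2 cm or more, or tipped (z of jug_mouth in the frame of tray above 0.205 m or angle between jug_mouth's own z axis and vertical above 0.2 rad).
It fails at once if a bystander is moved by more than 3 cm (distance of any of jar, hammer, anvil, punch_case from where it was at the start of the episode above 0.03 m).
It also fails if it takes over 34 s, if anything falls off the work surface, if the arm or the gripper's body presses on something with over 40 N, if the wrist force passes 120 N, or if a joint passes its speed limit or range.

## Working session

There is one attempt and no reset: what is moved stays moved. The work goes in short steps, Python scripts to look and compute and a tool call to move; the robot and the scene stay as the last step left them, time stands still between calls to the robot, and variables do not carry over. Pictures are saved under pics/ and viewed, about 8 in all and at most 12, crops included, and the job is handed in when it is done.

Besides the shell and the picture viewer there is one more tool, called after "Emit:" by a JSON object that holds its "op" and its "data", one argument or row to a line. servo_tool: Moves the arm, as the interface text tells. Its arguments: {"type":"object","properties":{"deltas":{"type":"array","items":{"type":"object","properties":{"gripper":{"type":"number"},"dx":{"type":"number"},"dy":{"type":"number"},"dz":{"type":"number"},"roll":{"type":"number"}}}},"newtons":{"type":"number"}},"required":["deltas"]}

```bash
mkdir -p pics; ls; python3 - <<'E'
from plant import *
import cv2
for n in("top","side"):
    cv2.imwrite(f"pics/{n}0.png",read_camera(n)); c=calibration(n); print(n,c)
s=observe();print(s)
E
```

```text
pics
top {'mtx': array([[517.88519567,   0.        , 281.11564984],
       [  0.        , 517.88519567, 214.0626455 ],
       [  0.        ,   0.        ,   1.        ]]), 'k1': 0.0007925616716616785, 'extrinsics': array([[-5.30637286e-04, -9.99977815e-01, -6.63985408e-03,
        -2.52023630e-03],
       [-9.92531017e-01,  1.33666768e-03, -1.21985221e-01,
         5.97579190e-01],
       [ 1.21991390e-01,  6.52553121e-03, -9.92509707e-01,
         1.33965917e+00],
       [ 0.00000000e+00,  0.00000000e+00,  0.00000000e+00,
         1.00000000e+00]])}
side {'mtx': array([[533.18188703,   0.        , 274.48544925],
       [  0.        , 533.18188703, 204.55301497],
       [  0.        ,   0.        ,   1.        ]]), 'k1': -0.14408727741104696, 'extrinsics': array([[ 0.99061836, -0.13589899, -0.01437787, -0.60236163],
       [-0.09196084, -0.58509136, -0.8057365 ,  0.14967597],
       [ 0.10108641,  0.79949957, -0.59209963,  1.25387435],
       [ 0.        ,  0.        ,  0.        ,  1.        ]])}
{'t': 0.1, 'joint_positions': array([-1.39931158e+00,  5.27886988e-02,  1.40163843e+00, -1.11491219e-05,
        1.68860700e+00, -7.03314165e-02]), 'qd': array([ 0.00100926, -0.00026621, -0.00229569, -0.00074627, -0.00070108,
       -0.00033145]), 'tau': array([ 7.91278071e-04, -3.82582963e+01, -3.60985422e+01, -9.36493711e-05,
        4.75630921e-03,  2.15732626e-05]), 'tool_pos': array([ 0.1256739 , -0.50944074,  0.22244116]), 'eef_rot': array([-7.19539541e-04,  9.92699339e-01,  1.20613033e-01, -4.19664533e-05]), 'contact_force': array([ 0.64257994, -0.15133658,  0.33701974]), 'wrist_torque': array([0.03407051, 0.02655923, 0.00218057]), 'gripper_width': 0.9968863213894571}
```

View pics/top0.png

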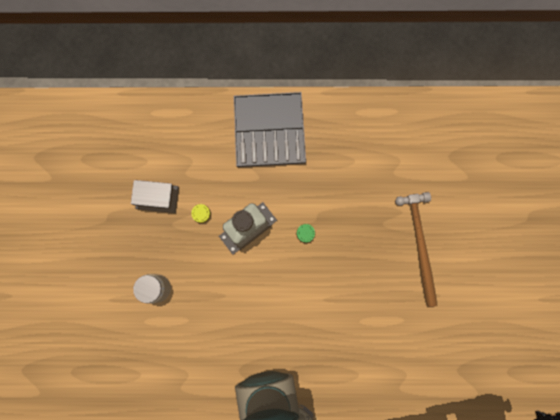

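View pics/side0.png

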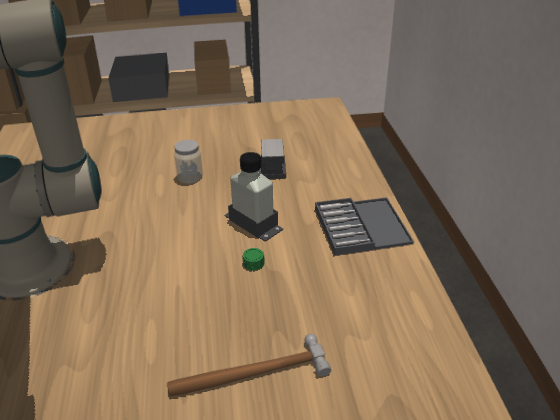

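Candidates for the cap in the top view are black (243,221), yellow (201,213) and green (306,233). In the side view they are black (250,163) and green (253,259). I choose the black one on the jug, and will check it in a close crop while measuring.

```bash
cat > h.py <<'E'
import numpy as np, cv2
from plant import *
def ray(n,u,v):
    c=calibration(n);K=c["mtx"];E=np.array(c["extrinsics"])
    x,y=cv2.undistortPoints(np.array([[[u,v]]],float),K,np.array([c["k1"],0,0,0,0]))[0,0]
    R=E[:3,:3];return -R.T@E[:3,3],R.T@np.array([x,y,1])
def onz(n,u,v,z):
    o,d=ray(n,u,v);return o+d*(z-o[2])/d[2]
def proj(n,p):
    c=calibration(n);E=c["extrinsics"]
    r,_=cv2.Rodrigues(E[:3,:3]);return cv2.projectPoints(np.array([p],float),r,E[:3,3],c["mtx"],np.array([c["k1"],0,0,0,0]))[0][0,0]
def tri(a,b):
    A=[];B=[]
    for n,u,v in(a,b):
        o,d=ray(n,u,v);d/=np.linalg.norm(d);P=np.eye(3)-np.outer(d,d);A.append(P);B.append(P@o)
    return np.linalg.lstsq(np.vstack(A),np.hstack(B),rcond=None)[0]
E
python3 - <<'E'
from h import *
out=[]
for n,(u,v) in dict(top=(246,226),side=(252,190)).items():
    im=cv2.imread(f"pics/{n}0.png");w,h=38,48
    c=im[v-h:v+h,u-w:u+w]
    m=(c.max(2)<45).astype(np.uint8)
    N,l,s,ce=cv2.connectedComponentsWithStats(m)
    for i in range(1,N):
        if s[i,4]>60: print(n,s[i]+[u-w,v-h,0,0,0],ce[i]+[u-w,v-h])
    out+= [cv2.resize(c,None,fx=5,fy=6,interpolation=cv2.INTER_CUBIC)]
cv2.imwrite("pics/crop.png",np.hstack(out))
print(onz("top",243,221,.1975),onz("side",250,158,.1975))
# tray flange corners & jug top
E
```

```text
side [240 153  46  26 776] [262.02319588 164.76030928]
side [229 205  48  33 639] [252.10641628 222.31298905]
[0.56155042 0.08512486 0.1975    ] [0.56387412 0.08361993 0.1975    ]
```

View pics/crop.png

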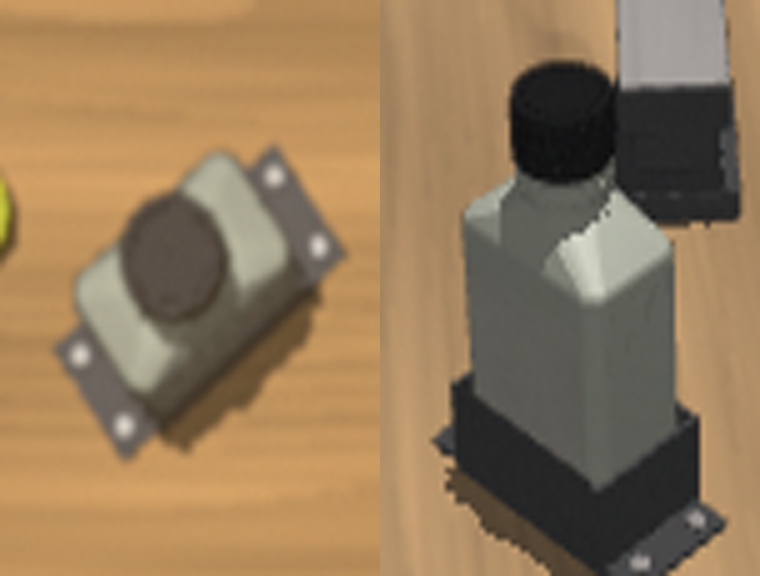

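The crop confirms it: the black cap sits on the white jug, with its top disc at top-view px (243.0,220.3) and side-view px (250.6,159). Rays put it near (0.563, 0.084) at z 0.1975, within reach. I raise the tool and travel there.

Emit:
{"op": "servo_tool", "data": {
  "deltas": [
    {"gripper": 0,"dx": 0,"dy": 0,"dz": -6,"roll": 0},
    {"gripper": 0,"dx": 4.6,"dy": -3.8,"dz": -6,"roll": 0},
    {"gripper": 0,"dx": 9.2,"dy": -7.7,"dz": -6,"roll": 0},
    {"gripper": 0,"dx": 13.8,"dy": -11.5,"dz": -6,"roll": 0},
    {"gripper": 0,"dx": 18.4,"dy": -15.4,"dz": -6,"roll": 0}
  ],
  "newtons": 80
}}

```text
t: 0.72
tool_pos: [0.2682, -0.3144, 0.2828]
eef_rot: [-0.0, 0.993, 0.12, -0.0]
contact_force: [0.2, -0.8, 0.5]
gripper_width: 0.997
```

```bash
python3 - <<'E'
from h import *
print("top",onz("top",243,220.3,.1975),"side",onz("side",250.6,159,.1975),"tri",tri(("top",243,220.3),("side",250.6,159)))
S=[onz("top",208+a/5,178+b/6,.002) for a,b in((274,175),(319,246),(80,355),(125,425))]
print("tray",np.mean(S,0)); d=(S[0]+S[1]-S[2]-S[3]);print("y-axis ang",np.degrees(np.arctan2(d[1],d[0])))
s=observe();print(s["t"],s["tool_pos"],s["joint_positions"])
E
```

```text
top [0.56319947 0.0851388  0.1975    ] side [0.5648279  0.07887028 0.1975    ] tri [0.56449552 0.08547163 0.19338149]
tray [0.56384121 0.08725538 0.002     ]
y-axis ang -52.1463801349846
0.725 [ 0.26816546 -0.3144188   0.28284153] [-9.54112726e-01 -2.73201767e-01  1.58362907e+00  1.10949315e-04
  1.83145179e+00  3.75433039e-01]
```

Emit:
{"op": "servo_tool", "data": {
  "deltas": [
    {"gripper": 0,"dx": 4.6,"dy": -3.8,"dz": 0,"roll": 0},
    {"gripper": 0,"dx": 9.2,"dy": -7.6,"dz": 0,"roll": 0},
    {"gripper": 0,"dx": 13.8,"dy": -11.5,"dz": 0,"roll": 0},
    {"gripper": 0,"dx": 18.4,"dy": -15.3,"dz": 0,"roll": 0},
    {"gripper": 0,"dx": 23,"dy": -19.1,"dz": 0,"roll": 0}
  ]
}}

```text
t: 1.35
tool_pos: [0.4458, -0.0738, 0.283]
eef_rot: [0.0, 0.993, 0.121, -0.0]
contact_force: [0.5, -0.6, 0.3]
gripper_width: 1.002
```

Emit:
{"op": "servo_tool", "data": {
  "deltas": [
    {"gripper": 0,"dx": 4.6,"dy": -3.8,"dz": 0,"roll": 0},
    {"gripper": 0,"dx": 9.2,"dy": -7.6,"dz": 0,"roll": 0},
    {"gripper": 0,"dx": 13,"dy": -10.8,"dz": 0,"roll": 0},
    {"gripper": 0,"dx": 15.2,"dy": -12.7,"dz": 0,"roll": 0},
    {"gripper": 0,"dx": 15.2,"dy": -12.7,"dz": 0,"roll": 0}
  ]
}}

```text
t: 1.98
tool_pos: [0.5625, 0.0856, 0.2817]
eef_rot: [-0.0, 0.993, 0.122, -0.001]
contact_force: [-0.1, -1.0, -0.3]
gripper_width: 1.0
```

```bash
python3 - <<'E'
from h import *
s=observe();p=s["tool_pos"];q=s["eef_rot"];print(s["t"],p,q,s["joint_positions"])
from scipy.spatial.transform import Rotation as R
r=R.from_quat(np.roll(q,-1)).as_matrix()
print("tool delta cm",r.T@(np.array([.5635,.0858,.186])-p)*100)
im=read_camera("side");cv2.imwrite("pics/s1.png",cv2.resize(im[80:250,150:350],None,fx=3,fy=3))
E
```

```text
1.975 [0.56252114 0.08558376 0.2817323 ] [-5.55522272e-05  9.92545659e-01  1.21867379e-01 -1.20591926e-03] [8.60763203e-02 1.74427682e-01 1.15343963e+00 2.47368200e-05
 1.81613962e+00 1.41253631e+00]
tool delta cm [1.22996632e-01 6.56775197e-03 9.57296231e+00]
```

View pics/s1.png

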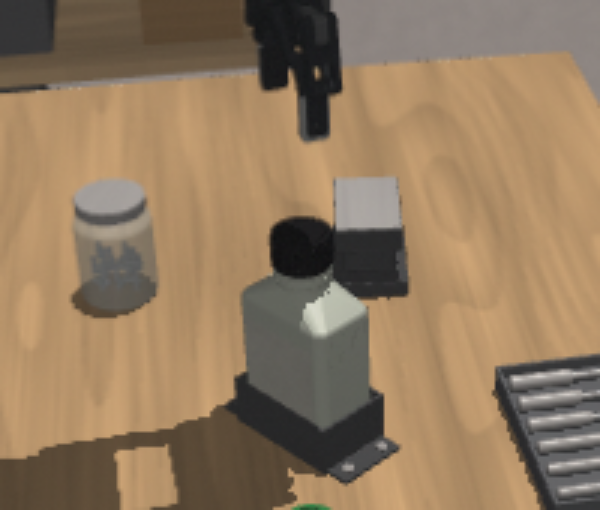

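The gripper (tip at crop px 313,138) is lined up above the cap (crop px 302,245). I descend around it and close.

Emit:
{"op": "servo_tool", "data": {
  "deltas": [
    {"gripper": 0,"dx": 0.1,"dy": 0,"dz": 3,"roll": 0},
    {"gripper": 0,"dx": 0.1,"dy": 0,"dz": 6,"roll": 0},
    {"gripper": 0,"dx": 0.1,"dy": 0,"dz": 8.5,"roll": 0},
    {"gripper": 0,"dx": 0.1,"dy": 0,"dz": 9.5,"roll": 0},
    {"gripper": 0,"dx": 0.1,"dy": 0,"dz": 9.5,"roll": 0}
  ]
}}

```text
t: 2.65
tool_pos: [0.5629, 0.0837, 0.1883]
eef_rot: [0.0, 0.993, 0.12, -0.0]
contact_force: [-0.6, 0.4, 1.1]
gripper_width: 0.997
```

```bash
python3 - <<'E'
from h import *
s=observe();print(s["t"],s["tool_pos"],s["contact_force"])
a=read_camera("side")[100:240,180:320];b=read_camera("top")[150:290,180:320]
cv2.imwrite("pics/s2.png",cv2.resize(np.hstack([a,b]),None,fx=2.8,fy=2.8,interpolation=cv2.INTER_CUBIC))
E
```

```text
2.65 [0.56294997 0.08366498 0.18825782] [-0.6078054   0.42510331  1.09318469]
```

View pics/s2.png

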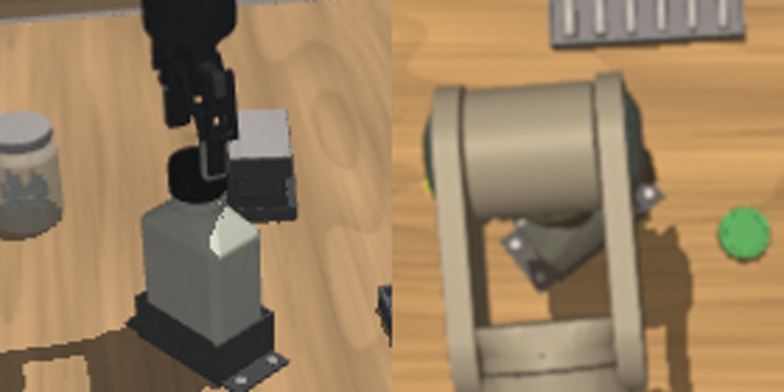

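The near finger stands beside the cap, offset in x as the yaw implies. I go down 2 mm more and close.

Emit:
{"op": "servo_tool", "data": {
  "deltas": [
    {"gripper": 0,"dx": 0,"dy": 0,"dz": 0.2,"roll": 0},
    {"gripper": 1,"dx": 0,"dy": 0,"dz": 0.2,"roll": 0},
    {"gripper": 1,"dx": 0,"dy": 0,"dz": 0.2,"roll": 0},
    {"gripper": 1,"dx": 0,"dy": 0,"dz": 0.2,"roll": 0},
    {"gripper": 1,"dx": 0,"dy": 0,"dz": 0.2,"roll": 0}
  ],
  "newtons": 80
}}

```text
t: 3.38
tool_pos: [0.5649, 0.0831, 0.1895]
eef_rot: [0.002, 0.993, 0.12, 0.003]
contact_force: [3.1, -8.5, 15.2]
gripper_width: 0.146
```

Emit:
{"op": "servo_tool", "data": {
  "deltas": [
    {"gripper": 1},
    {"gripper": 1},
    {"gripper": 1},
    {"gripper": 1},
    {"gripper": 1}
  ]
}}

```text
schema error: expected keys gripper, dx, dy, dz, roll
```

Width 0.146 is 12 mm, far below the 50 mm cap, so the grasp went wrong. I look before moving.

```bash
python3 - <<'E'
from h import *
s=observe();print(s["t"],s["tool_pos"],s["contact_force"],s["wrist_torque"],s["gripper_width"],s["joint_positions"])
a=read_camera("side")[110:210,210:310];cv2.imwrite("pics/s3.png",cv2.resize(a,None,fx=6,fy=6,interpolation=cv2.INTER_CUBIC))
E
```

```text
3.375 [0.5648757  0.08310482 0.18949118] [ 3.0927273  -8.49218452 15.18113969] [-1.23728394 -0.21029472 -0.03181701] 0.14556765359253637 [ 0.08280716  0.18835114  1.3200945  -0.0027861   1.62667902  1.41280523]
```

View pics/s3.png

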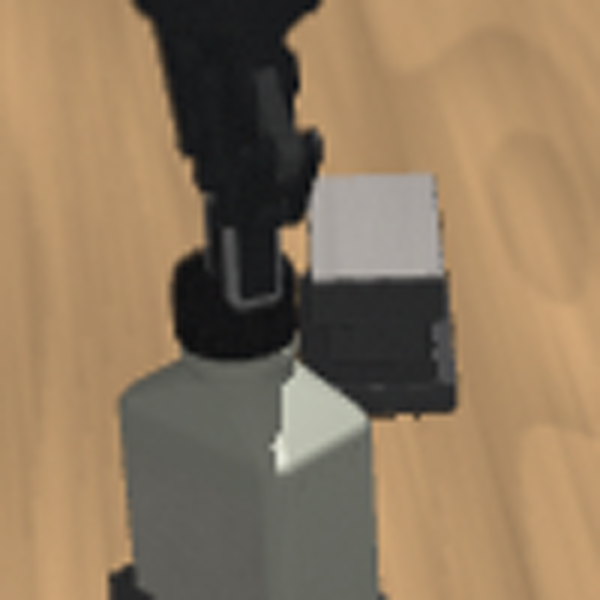

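```bash
python3 - <<'E'
from h import *
s=observe();p=s["tool_pos"]
f=lambda P:np.round((proj("side",P)-[210,110])*6)
ty=np.array([.239,-.971,0]);tx=np.array([.971,.239,0])
for w in(.006,.025,.031):
    print(w,[f(p+ty*w+tx*a-[0,0,.017]) for a in(-.011,.011)])
c=np.array([.5635,.0858,.1975])
print("cap top x-,x+,near,far",[f(c+np.array(d)) for d in((-.025,0,0),(.025,0,0),(0,-.025,0),(0,.025,0))])
print("bottom near",f(c+[0,-.025,-.0285]))
E
```

```text
0.006 [array([225., 355.]), array([277., 343.])]
0.025 [array([241., 379.]), array([293., 367.])]
0.031 [array([246., 386.]), array([299., 374.])]
cap top x-,x+,near,far [array([175., 291.]), array([301., 280.]), array([245., 318.]), array([232., 253.])]
bottom near [248. 380.]
```

The jug is tilted slightly away (+y), and the tips appear about 25 mm higher in the side view than the model puts them. They probably closed on top of the cap. I open, raise, and re-measure.

Emit:
{"op": "servo_tool", "data": {
  "deltas": [
    {"gripper": 0,"dx": 0,"dy": 0,"dz": 0,"roll": 0},
    {"gripper": 0,"dx": 0,"dy": 0,"dz": 0,"roll": 0},
    {"gripper": 0,"dx": 0,"dy": 0,"dz": -0.5,"roll": 0},
    {"gripper": 0,"dx": 0,"dy": 0,"dz": -2,"roll": 0},
    {"gripper": 0,"dx": 0,"dy": 0,"dz": -4,"roll": 0}
  ]
}}

```text
t: 4.05
tool_pos: [0.563, 0.0844, 0.2269]
eef_rot: [-0.0, 0.993, 0.121, -0.0]
contact_force: [0.4, -1.4, 0.8]
gripper_width: 0.998
```

```bash
python3 - <<'E'
from h import *
s=observe();print(s["t"],s["tool_pos"],s["contact_force"],s["gripper_width"])
p=s["tool_pos"]
a=read_camera("side");cv2.imwrite("pics/s4raw.png",a);cv2.imwrite("pics/s4.png",cv2.resize(a[90:190,200:300],None,fx=6,fy=6,interpolation=cv2.INTER_CUBIC))
f=lambda P:np.round((proj("side",P)-[200,90])*6)
ty=np.array([.239,-.971,0])
for w in(-.05,0,.05): print(w,f(p+ty*w-[0,0,.004]))
E
```

```text
4.05 [0.56301894 0.08440451 0.22686752] [ 0.42168332 -1.44492812  0.82549391] 0.998426070599941
-0.05 [254. 294.]
0 [295. 352.]
0.05 [339. 413.]
```

View pics/s4.png

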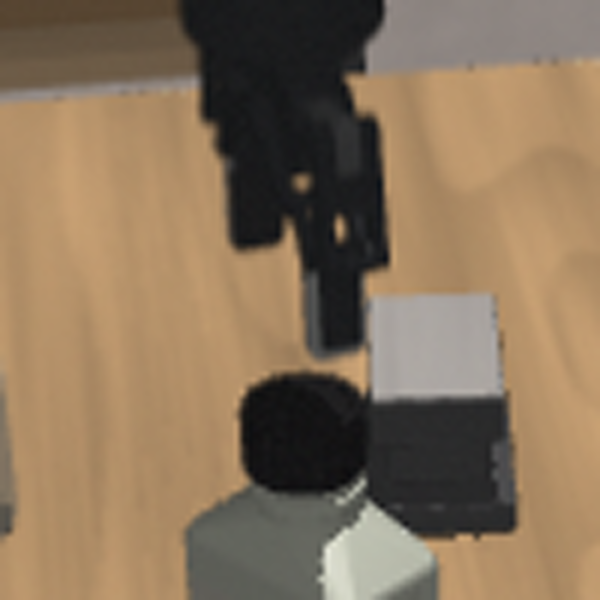

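Tips are at crop px (258,248) and (338,355). Their midpoint lies about 8.5 px above the prediction at the same column, so the fingertips are really 20 to 25 mm higher than the reported z implies. The earlier close agrees: the tips were on the fully pressed cap top at 15 N. The jug is upright again (cap bottom at px row 172.5, as at the start). I descend 6.3 cm with the correction.

Emit:
{"op": "servo_tool", "data": {
  "deltas": [
    {"gripper": 0,"dx": 0.1,"dy": -0.1,"dz": 2,"roll": 0},
    {"gripper": 0,"dx": 0.1,"dy": -0.1,"dz": 3.5,"roll": 0},
    {"gripper": 0,"dx": 0.1,"dy": -0.1,"dz": 4.8,"roll": 0},
    {"gripper": 0,"dx": 0.1,"dy": -0.1,"dz": 5.8,"roll": 0},
    {"gripper": 0,"dx": 0.1,"dy": -0.1,"dz": 6.3,"roll": 0}
  ]
}}

```text
t: 4.72
tool_pos: [0.5638, 0.0855, 0.1625]
eef_rot: [0.0, 0.993, 0.121, -0.0]
contact_force: [-1.0, -1.0, -0.1]
gripper_width: 1.0
```

```bash
python3 - <<'E'
from h import *
s=observe();print(s["t"],s["tool_pos"],s["contact_force"],s["gripper_width"])
a=read_camera("side");cv2.imwrite("pics/s5.png",cv2.resize(a[110:210,200:300],None,fx=6,fy=6,interpolation=cv2.INTER_CUBIC))
E
```

```text
4.725 [0.56377893 0.08545043 0.16246718] [-1.01129078 -0.98379316 -0.13392252] 0.9997924195642751
```

View pics/s5.png

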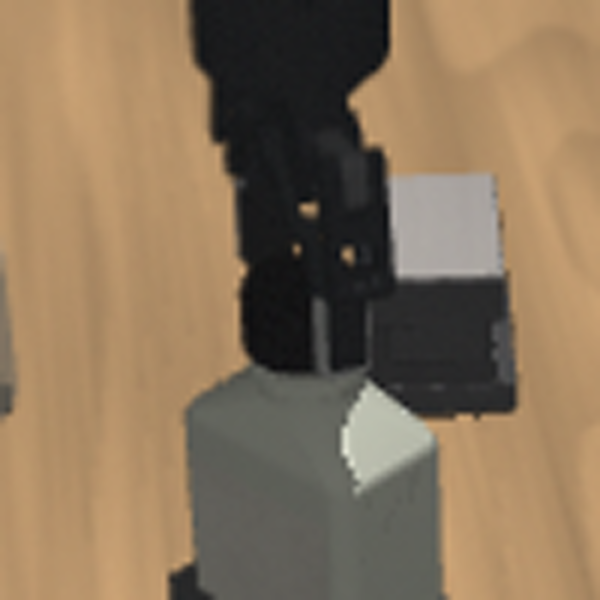

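The near tip (crop px 340,372) stands in front of the cap, about 14 mm below its top. I go 4 mm lower and close.

Emit:
{"op": "servo_tool", "data": {
  "deltas": [
    {"gripper": 0,"dx": 0,"dy": 0,"dz": 0.4,"roll": 0},
    {"gripper": 1,"dx": 0,"dy": 0,"dz": 0.4,"roll": 0},
    {"gripper": 1,"dx": 0,"dy": 0,"dz": 0.4,"roll": 0},
    {"gripper": 1,"dx": 0,"dy": 0,"dz": 0.4,"roll": 0},
    {"gripper": 1,"dx": 0,"dy": 0,"dz": 0.4,"roll": 0}
  ],
  "newtons": 80
}}

```text
t: 5.4
tool_pos: [0.5642, 0.086, 0.16]
eef_rot: [-0.0, 0.993, 0.121, 0.001]
contact_force: [-1.6, 3.3, 2.9]
gripper_width: 0.556
```

It grips at about 47–50 mm. Now I press, in small steps.

Emit:
{"op": "servo_tool", "data": {
  "deltas": [
    {"gripper": 1,"dx": 0,"dy": 0,"dz": 0,"roll": 0},
    {"gripper": 1,"dx": 0,"dy": 0,"dz": 0.2,"roll": 0},
    {"gripper": 1,"dx": 0,"dy": 0,"dz": 0.4,"roll": 0},
    {"gripper": 1,"dx": 0,"dy": 0,"dz": 0.5,"roll": 0},
    {"gripper": 1,"dx": 0,"dy": 0,"dz": 0.5,"roll": 0}
  ]
}}

```text
t: 6.02
tool_pos: [0.5647, 0.0859, 0.1566]
eef_rot: [-0.0, 0.993, 0.121, 0.002]
contact_force: [-3.2, 3.1, 12.5]
gripper_width: 0.557
```

Emit:
{"op": "servo_tool", "data": {
  "deltas": [
    {"gripper": 1,"dx": 0,"dy": 0,"dz": 0.1,"roll": 0},
    {"gripper": 1,"dx": 0,"dy": 0,"dz": 0.2,"roll": 0},
    {"gripper": 1,"dx": 0,"dy": 0,"dz": 0.3,"roll": 0},
    {"gripper": 1,"dx": 0,"dy": 0,"dz": 0.3,"roll": 0},
    {"gripper": 1,"dx": 0,"dy": 0,"dz": 0.3,"roll": 0}
  ]
}}

```text
t: 6.65
tool_pos: [0.5649, 0.0859, 0.1547]
eef_rot: [-0.0, 0.993, 0.121, 0.002]
contact_force: [-5.5, 2.8, 17.3]
gripper_width: 0.56
```

17.3 N and 5.3 mm: it is on the stop. I turn counter-clockwise (negative roll, as tool z points down), keeping the push.

Emit:
{"op": "servo_tool", "data": {
  "deltas": [
    {"gripper": 1,"dx": -0.1,"dy": 0,"dz": 0.1,"roll": 0},
    {"gripper": 1,"dx": -0.1,"dy": 0,"dz": 0.1,"roll": -0.15},
    {"gripper": 1,"dx": -0.1,"dy": 0,"dz": 0.1,"roll": -0.3},
    {"gripper": 1,"dx": -0.1,"dy": 0,"dz": 0.1,"roll": -0.45},
    {"gripper": 1,"dx": -0.1,"dy": 0,"dz": 0.1,"roll": -0.6}
  ]
}}

```text
t: 7.28
tool_pos: [0.5652, 0.0853, 0.1545]
eef_rot: [0.002, 0.912, 0.411, 0.004]
contact_force: [1.6, 1.6, 16.6]
gripper_width: 0.564
```

```bash
python3 - <<'E'
from h import *
s=observe();print(s)
E
```

```text
{'t': 7.275, 'joint_positions': array([ 8.53588324e-02,  2.06417572e-01,  1.36964600e+00, -4.39369212e-04,
        1.55688890e+00,  8.09740621e-01]), 'qd': array([ 1.51071804e-03,  6.21535951e-04, -1.81724778e-04,  3.47220110e-03,
       -2.21023494e-03, -1.19055390e+00]), 'tau': array([ -0.85490311, -34.16917205, -26.73155308,  -0.42112791,
         0.14184093,   1.49094276]), 'tool_pos': array([0.56524047, 0.08527346, 0.15450711]), 'eef_rot': array([0.00163918, 0.91176705, 0.41068495, 0.00400305]), 'contact_force': array([ 1.64200118,  1.63572049, 16.57992767]), 'wrist_torque': array([ 0.21614693, -0.03367449, -0.10922479]), 'gripper_width': 0.5637889343539643}
```

Yaw went from 0.24 to 0.85 rad, counter-clockwise, with low torque. I continue to about 1.65 rad in total.

Emit:
{"op": "servo_tool", "data": {
  "deltas": [
    {"gripper": 1,"dx": 0,"dy": 0,"dz": 0,"roll": -0.17},
    {"gripper": 1,"dx": 0,"dy": 0,"dz": 0,"roll": -0.34},
    {"gripper": 1,"dx": 0,"dy": 0,"dz": 0,"roll": -0.51},
    {"gripper": 1,"dx": 0,"dy": 0,"dz": 0,"roll": -0.68},
    {"gripper": 1,"dx": 0,"dy": 0,"dz": 0,"roll": -0.85}
  ]
}}

```text
t: 7.9
tool_pos: [0.5651, 0.0855, 0.1544]
eef_rot: [0.003, 0.661, 0.75, 0.003]
contact_force: [-0.6, 2.3, 17.0]
gripper_width: 0.562
```

Emit:
{"op": "servo_tool", "data": {
  "deltas": [
    {"gripper": 1,"dx": 0,"dy": 0,"dz": 0,"roll": -0.15},
    {"gripper": 1,"dx": 0,"dy": 0,"dz": 0,"roll": -0.15},
    {"gripper": 1,"dx": 0,"dy": 0,"dz": 0,"roll": -0.15},
    {"gripper": 1,"dx": 0,"dy": 0,"dz": -0.2,"roll": -0.15},
    {"gripper": 1,"dx": 0,"dy": 0,"dz": -0.4,"roll": -0.15}
  ]
}}

```text
t: 8.52
tool_pos: [0.5648, 0.0852, 0.1573]
eef_rot: [0.003, 0.605, 0.796, 0.002]
contact_force: [2.2, 0.7, 10.8]
gripper_width: 0.558
```

The gripper has turned 92°. I lift slowly and watch the force.

Emit:
{"op": "servo_tool", "data": {
  "deltas": [
    {"gripper": 1,"dx": 0,"dy": 0,"dz": -0.2,"roll": 0},
    {"gripper": 1,"dx": 0,"dy": 0,"dz": -0.4,"roll": 0},
    {"gripper": 1,"dx": 0,"dy": 0,"dz": -0.6,"roll": 0},
    {"gripper": 1,"dx": 0,"dy": 0,"dz": -0.8,"roll": 0},
    {"gripper": 1,"dx": 0,"dy": 0,"dz": -1,"roll": 0}
  ]
}}

```text
t: 9.15
tool_pos: [0.5629, 0.0849, 0.1639]
eef_rot: [-0.0, 0.605, 0.796, -0.0]
contact_force: [0.8, 0.6, -0.5]
gripper_width: 0.564
```

Force is near zero (-0.5 N), so the cap is free. I lift it straight up.

Emit:
{"op": "servo_tool", "data": {
  "deltas": [
    {"gripper": 1,"dx": 0,"dy": 0,"dz": -1,"roll": 0},
    {"gripper": 1,"dx": 0,"dy": 0,"dz": -2.2,"roll": 0},
    {"gripper": 1,"dx": 0,"dy": 0,"dz": -3.6,"roll": 0},
    {"gripper": 1,"dx": 0,"dy": 0,"dz": -5,"roll": 0},
    {"gripper": 1,"dx": 0,"dy": 0,"dz": -6.4,"roll": 0}
  ]
}}

```text
t: 9.78
tool_pos: [0.563, 0.0853, 0.2294]
eef_rot: [0.0, 0.605, 0.796, 0.0]
contact_force: [0.6, 0.0, -0.9]
gripper_width: 0.561
```

Emit:
{"op": "servo_tool", "data": {
  "deltas": [
    {"gripper": 1,"dx": 0,"dy": 0,"dz": -1.4,"roll": 0},
    {"gripper": 1,"dx": 0,"dy": 0,"dz": -2.4,"roll": 0},
    {"gripper": 1,"dx": 0,"dy": 0,"dz": -2.8,"roll": 0},
    {"gripper": 1,"dx": 0,"dy": 0,"dz": -2.8,"roll": 0},
    {"gripper": 1,"dx": 0,"dy": 0,"dz": -2.8,"roll": 0}
  ]
}}

```text
t: 10.4
tool_pos: [0.5628, 0.0852, 0.2555]
eef_rot: [-0.0, 0.605, 0.796, -0.0]
contact_force: [-0.1, 0.0, -0.8]
gripper_width: 0.566
```

```bash
python3 - <<'E'
from h import *
s=observe();print(s["t"],s["tool_pos"],s["eef_rot"],s["contact_force"],s["gripper_width"])
a=read_camera("side");cv2.imwrite("pics/s6.png",cv2.resize(a[90:250,180:330],None,fx=3.7,fy=3.7,interpolation=cv2.INTER_CUBIC))
f=lambda P:np.round((proj("side",P)-[180,90])*3.7)
print("rim",f([.5635,.0858,.185]),"cap bottom at +8cm",f([.5635,.0858,.265]),"top",f([.5635,.0858,.2935]))
E
```

```text
10.4 [0.56278479 0.08522937 0.25548013] [-4.07053854e-04  6.05114184e-01  7.96138471e-01 -4.39466001e-04] [-0.09660141  0.01824913 -0.78995621] 0.56616972990345
rim [259. 267.] cap bottom at +8cm [254. 157.] top [252. 116.]
```

View pics/s6.png

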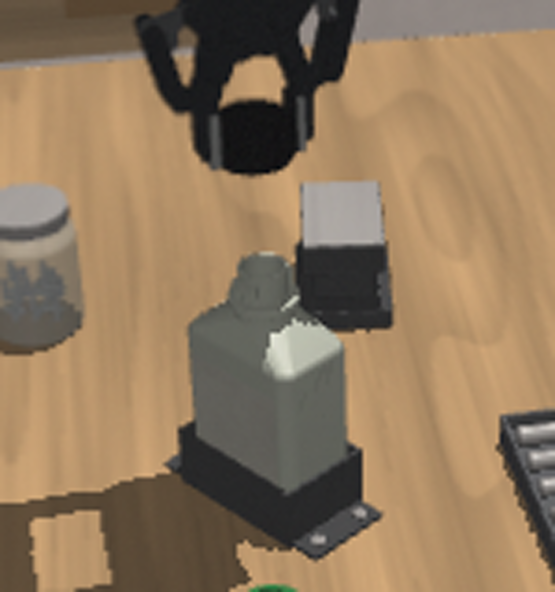

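The cap is held level at crop px (251,135), with its lower edge about 8 cm over the open rim at (264,262) as predicted. The jug stands upright in its tray.

```bash
python3 -c "
from plant import *
print(finish_job())"
```

```text
the job is handed in; nothing more can be done
None
```

I opened the jug and handed the job in at about 10.5 s. The black cap was pressed to its stop (5.3 mm, 17 N), turned 92° counter-clockwise, and lifted straight off. It is held level about 8 cm above the open mouth.

- **First grasp failed:** The fingertips closed on top of the cap and briefly pressed it down with 15 N, tilting the jug a little within its tray. I estimate the tilt at about 0.06 rad, from an image shift of a few pixels. I opened, and the jug returned upright.
- **Unexplained disagreement:** In the camera images the fingertips stood 20–25 mm higher than the reported tool height implies. I did not find the cause. I corrected for it from the side view, and the second grasp held.
- **Last checks:** The wrist carried about 0.8 N, close to the cap's own weight, and the jaws stopped at about 48 mm on the 50 mm cap. The last side picture showed the cap within a few pixels of its predicted place over the mouth and the jug upright in its tray.
- **Not checked:** I did not measure the cap's own turn separately from the gripper's; the free lift suggests it turned with the jaws. I also did not measure the bystanders at the end. The jar and anvil looked unmoved in the last picture; the hammer was out of frame and the punch case only partly in view, and the arm never worked near either.

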